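# Restock the lock cylinder tray

### The job

Put the four double lock cylinders, the ones with a keyway in both ends, back into the stock tray: each goes cam up into the bed made for its own length, its fin fully down in the groove. The half cylinder and the cylinder with the thumb-turn knob do not belong in the tray; leave them standing where they are.

Things in the scene. Friction and masses are not known exactly. Their poses are not given: they have to be found in the camera images.
- cylinder_54: loose brass double lock cylinder, shortest of four: 54 mm long, keyway in both ends, steel cam midway; 135 g. Stands on its fin, 10 mm thick. Above it the barrel, 17 mm diameter, 16.5 to 33.5 mm above the underside: grip across it, mid-length. Cam (6 mm wide, 8 long) stands up to 38 mm. Origin: centre of underside; x along its length, z up. Both ends alike.
- cylinder_68: loose brass double lock cylinder, second shortest of four: 68 mm long, keyway in both ends, steel cam midway; 170 g. Stands on its fin, 10 mm thick. Above it the barrel, 17 mm diameter, 16.5 to 33.5 mm above the underside: grip across it, mid-length. Cam (6 mm wide, 8 long) stands up to 38 mm. Origin: centre of underside; x along its length, z up. Both ends alike.
- cylinder_82: loose brass double lock cylinder, second longest of four: 82 mm long, keyway in both ends, steel cam midway; 205 g. Stands on its fin, 10 mm thick. Above it the barrel, 17 mm diameter, 16.5 to 33.5 mm above the underside: grip across it, mid-length. Cam (6 mm wide, 8 long) stands up to 38 mm. Origin: centre of underside; x along its length, z up. Both ends alike.
- cylinder_96: loose brass double lock cylinder, longest of four: 96 mm long, keyway in both ends, steel cam midway; 240 g. Stands on its fin, 10 mm thick. Above it the barrel, 17 mm diameter, 16.5 to 33.5 mm above the underside: grip across it, mid-length. Cam (6 mm wide, 8 long) stands up to 38 mm. Origin: centre of underside; x along its length, z up. Both ends alike.
- half_cylinder: look-alike to leave alone: brass half cylinder of the same profile, 40 mm long, one keyway, the steel cam at its other end instead of the middle. Origin about mid-length on the underside; x along its length, z up.
- thumbturn_cylinder: look-alike to leave alone: brass cylinder of the same profile, 60 mm long, with a round steel thumb-turn knob (26 mm diameter, 20 mm long, on a thin neck) on one end; 87 mm over all. Origin about mid-length on the underside; x along its length, z up.
- bed_54: fixed grey bed for the 54 mm cylinder (all sizes in mm); four beds, 120x45x16, lie side by side 46 apart, in any order, in an aluminium tray, rim 20 high. Groove with black bottom, 59 long, 13 wide, flared in its upper 6 to 71x25. Origin: centre of underside, 4 above bench; x along the groove, z up; groove bottom at 4, mouth at 16. A seated cylinder's origin is 4 above this one.
- bed_68: fixed grey bed for the 68 mm cylinder (all sizes in mm); four beds, 120x45x16, lie side by side 46 apart, in any order, in an aluminium tray, rim 20 high. Groove with black bottom, 73 long, 13 wide, flared in its upper 6 to 85x25. Origin: centre of underside, 4 above bench; x along the groove, z up; groove bottom at 4, mouth at 16. A seated cylinder's origin is 4 above this one.
- bed_82: fixed grey bed for the 82 mm cylinder (all sizes in mm); four beds, 120x45x16, lie side by side 46 apart, in any order, in an aluminium tray, rim 20 high. Groove with black bottom, 87 long, 13 wide, flared in its upper 6 to 99x25. Origin: centre of underside, 4 above bench; x along the groove, z up; groove bottom at 4, mouth at 16. A seated cylinder's origin is 4 above this one.
- bed_96: fixed grey bed for the 96 mm cylinder (all sizes in mm); four beds, 120x45x16, lie side by side 46 apart, in any order, in an aluminium tray, rim 20 high. Groove with black bottom, 101 long, 13 wide, flared in its upper 6 to 113x25. Origin: centre of underside, 4 above bench; x along the groove, z up; groove bottom at 4, mouth at 16. A seated cylinder's origin is 4 above this one.
Not all that is in view belongs to the job. What is shaped like the cylinder_68 but pink is not meant.

How it is judged:
By the outcome, as a careful person would: the job done as asked, in the order asked, and still so for the second after the job is handed in, with the robot touching nothing.
It also fails if it takes over 96 s, if anything falls off the work surface, if the arm or the gripper's body presses on something with over 40 N, if the wrist force passes 120 N, or if a joint passes its speed limit or range.

### The arm

A 6-joint arm with a two-finger parallel gripper is mounted at the origin on a cart in front of the work surface, level with it; the furniture and walls round the work are solid. World frame = base frame: x ahead of the robot, y to its left, z up, the work surface at z = 0. Lengths are in m, angles in rad, forces in N, time in s.
With the tool pointing down it reaches from about 0.225 to 0.875 m from the base axis. Payload 3.4 kg.
Tool frame: the origin (TCP) lies at the very end of the fingers, on their centre line; the grasp point (between the pads) lies 19 mm behind it (manip.hold_point_z is the distance from the TCP to the grasp point, in m); z points along the fingers, x is the direction in which the jaws open and shut, and the axes are right-handed (so a half turn about z gives the same grasp; the last joint's range is limited). The gripper opens to 85 mm and grips with 20 to 120 N. Pads are 22 mm wide; open, the fingers measure 114 mm over their backs; the gripper's body (76 mm by 85 mm) begins 54 mm behind the grasp point. The pads swing forward as they close: fully open they stand 13 mm farther back than shut.
Start: joints at [-1.466, 0.276, 1.505, -0, 1.361, -0.121], TCP at [0.129, -0.56, 0.231] pointing down, gripper open.
Joint ranges: [-2.89, 2.89], [-0.75, 2.08], [0.22, 2.7], [-1.18, 4.32], [0.11, 2.71], [-2.7, 2.7]. Speed limits (rad/s): [2.57, 2.57, 3.14, 3.14, 3.14, 3.14].

### API

Orientations are given as a unit quaternion [w, x, y, z].
In Python, from rig import manip gives the robot as it stands.
- The arm moves only by the tool apply_moves, never from a script. Its argument "commands" is one flat list of numbers, 6 for each row, row after row: the shift along the tool's x, y, z normalised to -1 to 1, where 1 is 0.03 m, then the turn, a rotation vector about the tool's x, y, z normalised to -1 to 1, where 1 is 0.15 rad. A call has 1 to 20 rows; each row shifts and turns the commanded pose from where the row before left it, along the tool's axes as they then stand; what a row does not reach is not made up. A row lasts 1/10 s, in which the tool goes at most 50 mm and 8.59 degrees, less where a joint would pass 70% of its speed; a pose out of reach is approached as far as the arm can. A call with a number of a shift or a turn outside -1 to 1 is refused whole. A call with a gripper value outside its range is refused whole. "jaw" is the opening, from -1 (shut) to 1 (fully open), set as the call begins (left out, the last holds). The fingers move at their own pace and stop on an object; "newtons" is the grip in N (left out, the last holds). Time passes only in rows, so rows that do not move let the fingers close. It gives the time, the measured TCP pose, the force and the opening at its end, in the units of the state.
- manip.get_state(): the state, without advancing time (a new reading comes with each control period).
- manip.get_image(name): name is "scene" or "top"; returns a dict with "frame" (480x640x3 uint8, red, green, blue), "fx", "fy", "cx", "cy" (pixels), "extrinsics" (4x4, takes a point from camera to world coordinates). Camera axes: x right, y up, looking along -z (the intrinsics and any distortion apply to the point x, -y, -z); pixel columns grow to the right and rows downward; lengths in m; the calibration is good to about 2 mm. A picture is of the moment at which its call begins. There is no depth.
- manip.sign_off(): hands the job in, once; it reports no verdict.
The state is a dict: "clock": time; "qpos": joint angles; "qd": joint speeds; "effort": joint torques, N m; "position": TCP position; "ee_rot": TCP orientation; "contact_force": force on the tool from outside, world axes, zero at the start; "moment": the same for the moment, N m; "width": finger opening in m.
Only numpy, scipy, OpenCV 4.12 (cv2) and the standard library are available. Lean on these libraries where they do the work, as an engineer would, in place of code of your own. Each camera call takes 0.05 s, during which the arm holds its last target. There are 200 camera calls.

## Working session

There is one attempt and no reset: what is moved stays moved. The work goes in short steps, Python scripts to look and compute and a tool call to move; the robot and the scene stay as the last step left them, time stands still between calls to the robot, and variables do not carry over. Pictures are saved under pics/ and viewed, about 12 in all and at most 16, crops included, and the job is handed in when it is done.

Besides the shell and the picture viewer there is one more tool, called after "Call:" as a command line: name --argument value ..., lists and objects as JSON in quotes. apply_moves: Moves the arm, as the interface text tells. Scaled input: -1 to 1 covers 0.03 m each way for a shift and 0.15 rad each way for a turn. Its arguments: {"type":"object","properties":{"commands":{"type":"array"},"jaw":{"type":"number"},"newtons":{"type":"number"}},"required":["commands"]}

```bash
ls; mkdir -p pics
python3 - <<'E'
from rig import manip
import cv2,numpy as np
for n in("scene","top"):
    d=manip.get_image(n);cv2.imwrite(f"pics/{n}0.png",d["frame"][:,:,::-1])
    print(n,d["fx"],d["fy"],d["cx"],d["cy"],d.keys());print(np.round(d["extrinsics"],4))
s=manip.get_state();print(s)
E
```

```text
pics
scene 471.81622659726406 471.81622659726406 312.1898048241068 234.1011098123832 dict_keys(['frame', 'fx', 'fy', 'cx', 'cy', 'extrinsics'])
[[-0.8169  0.2719 -0.5087  0.0531]
 [-0.5764 -0.354   0.7365  0.5674]
 [ 0.0201  0.8948  0.4459  0.4842]
 [ 0.      0.      0.      1.    ]]
top 470.01088560524926 470.01088560524926 325.6361600181685 239.44744611279367 dict_keys(['frame', 'fx', 'fy', 'cx', 'cy', 'extrinsics'])
[[-0.0264  0.9977 -0.0624  0.4697]
 [-0.9996 -0.0255  0.0142 -0.1616]
 [ 0.0126  0.0628  0.9979  0.8846]
 [ 0.      0.      0.      1.    ]]
{'clock': 0.1, 'qpos': array([-1.46602933e+00,  2.76542059e-01,  1.50598033e+00,  3.83480976e-05,
        1.36068386e+00, -1.21050659e-01]), 'qd': array([ 0.00078183, -0.00066037, -0.00217116, -0.00057005, -0.00134757,
        0.00052182]), 'effort': array([ 1.75648849e-03, -4.17700446e+01, -2.46404403e+01, -2.33321407e-04,
        5.71538534e-03,  1.41873670e-05]), 'position': array([ 0.12867695, -0.55995688,  0.23053076]), 'ee_rot': array([-5.88268935e-04,  7.82270640e-01, -6.22938195e-01, -5.52464911e-04]), 'contact_force': array([-0.46253711,  0.30722316, -0.45004296]), 'moment': array([-0.02508929, -0.00778989,  0.01982463]), 'width': 0.08534080204776544}
```

View pics/top0.png

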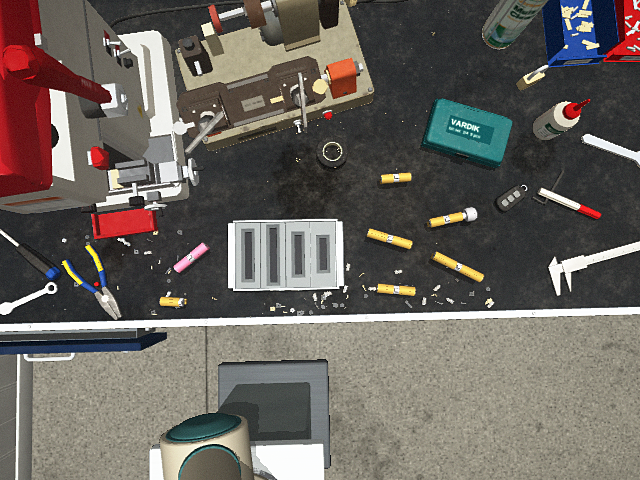

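View pics/scene0.png

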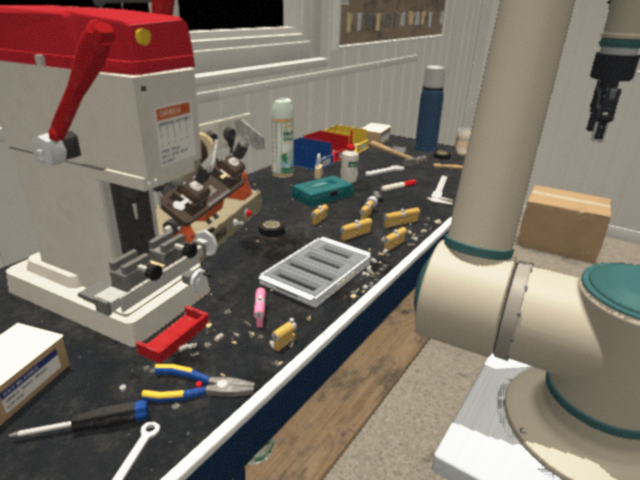

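The top view shows six brass pieces: (396,178), (453,217) with a round knob, so the thumb-turn, (390,239), (458,266), (396,290), and (172,301), short and probably the half cylinder. The pink decoy is at (191,257), and the tray is at (286,255) with four grooves. The scene view agrees. Next I'll measure them all.

```bash
cat > h.py <<'E'
from rig import manip
import cv2,numpy as np
def grab(n,f=None):
    d=manip.get_image(n)
    if f: cv2.imwrite("pics/"+f,d["frame"][:,:,::-1])
    return d
def ray(d,px,z):
    p=np.atleast_2d(px).astype(float);E=d["extrinsics"]
    v=np.c_[(p[:,0]-d["cx"])/d["fx"],-(p[:,1]-d["cy"])/d["fy"],-np.ones(len(p))]@E[:3,:3].T
    o=E[:3,3];return o+v*((z-o[2])/v[:,2])[:,None]
def brass(d):
    h=cv2.cvtColor(d["frame"],cv2.COLOR_RGB2HSV)
    m=cv2.inRange(h,(14,110,90),(32,255,255))
    m=cv2.morphologyEx(m,cv2.MORPH_CLOSE,np.ones((7,7)))
    n,l,s,c=cv2.connectedComponentsWithStats(m)
    return [(c[i],np.argwhere(l==i)[:,::-1]) for i in range(1,n) if s[i,4]>120]
def axis(d,pts,z=.028):
    "silhouette rect; far end at barrel height, near end at fin foot (z 0)"
    E=d["extrinsics"]
    P=ray(d,pts,z)[:,:2];m=P.mean(0);u=np.linalg.svd(P-m,full_matrices=False)[2][0]
    if u[0]<0:u=-u
    t=(P-m)@u;a,b=t.min(),t.max();w=np.array([-u[1],u[0]]);s=(P-m)@w
    e=[m+u*a,m+u*b];r=[]
    return m,u,b-a,s.max()-s.min(),e
E
python3 - <<'E'
from h import *
d=grab("top")
for c,p in brass(d):
    m,u,L,W,e=axis(d,p)
    print(np.round(c),"m",np.round(m,4),"yaw",round(np.degrees(np.arctan2(u[1],u[0])),1),"L",round(L,4),"W",round(W,4),len(p))
f=d["frame"];g=cv2.cvtColor(f,cv2.COLOR_RGB2GRAY)
# grooves
roi=np.zeros_like(g);roi[225:288,236:338]=255
m=cv2.bitwise_and(cv2.inRange(g,0,95),roi)
n,l,s,c=cv2.connectedComponentsWithStats(m)
for i in range(1,n):
    if s[i,4]>100: print("groove",s[i],np.round(c[i],1),np.round(ray(d,c[i],.008),4))
print("tray corners z.02",np.round(ray(d,[[229,221],[342,221],[229,289],[342,289]],.02),4))
print("edge",np.round(ray(d,[[300,318]],0),3))
a=cv2.resize(f[165:305,360:500],None,fx=4,fy=4,interpolation=cv2.INTER_CUBIC)
cv2.imwrite("pics/cropA.png",a[:,:,::-1])
b=np.hstack([cv2.resize(f[212:298,224:350],None,fx=4,fy=4,interpolation=cv2.INTER_CUBIC),cv2.resize(f[230:316,150:200],None,fx=4,fy=4,interpolation=cv2.INTER_CUBIC)])
cv2.imwrite("pics/cropB.png",b[:,:,::-1])
E
```

```text
[395. 177.] m [ 0.6345 -0.3054] yaw -86.0 L 0.0586 W 0.0173 270
[445. 219.] m [ 0.5547 -0.3939] yaw -78.4 L 0.0664 W 0.0163 300
[389. 238.] m [ 0.5225 -0.2906] yaw 72.1 L 0.0829 W 0.0163 395
[ 95. 257.] m [0.5021 0.2455] yaw 29.0 L 0.0527 W 0.0119 146
[458. 266.] m [ 0.4679 -0.4134] yaw 62.8 L 0.1019 W 0.0164 460
[ 71. 273.] m [0.4753 0.2875] yaw 38.6 L 0.0534 W 0.0098 126
[396. 289.] m [ 0.4291 -0.299 ] yaw 83.0 L 0.069 W 0.0165 337
[172. 301.] m [0.4189 0.1055] yaw 87.8 L 0.047 W 0.0162 229
groove [270 228   7  54 377] [273.  254.4] [[ 0.4991 -0.0754  0.008 ]]
groove [245 232   7  47 328] [248.  254.9] [[ 0.4994 -0.0289  0.008 ]]
groove [294 235   8  39 261] [297.8 254.5] [[ 0.4978 -0.1216  0.008 ]]
groove [319 238   8  32 219] [322.9 253.8] [[ 0.4979 -0.1683  0.008 ]]
tray corners z.02 [[ 0.5624  0.0032  0.02  ]
 [ 0.5572 -0.2051  0.02  ]
 [ 0.4377  0.0049  0.02  ]
 [ 0.4321 -0.2015  0.02  ]]
edge [[ 0.38  -0.123  0.   ]]
```

View pics/cropA.png

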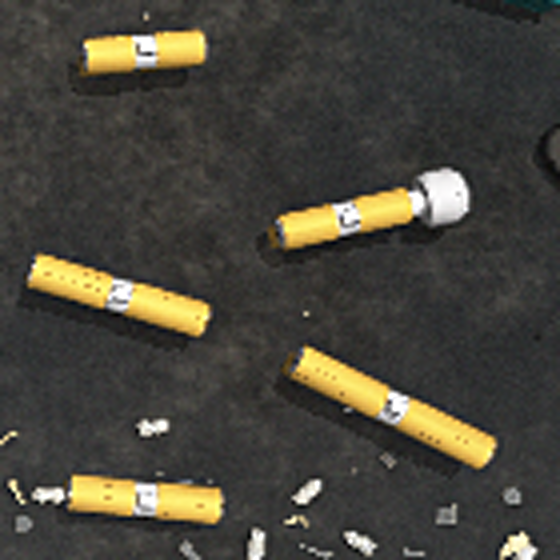

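View pics/cropB.png

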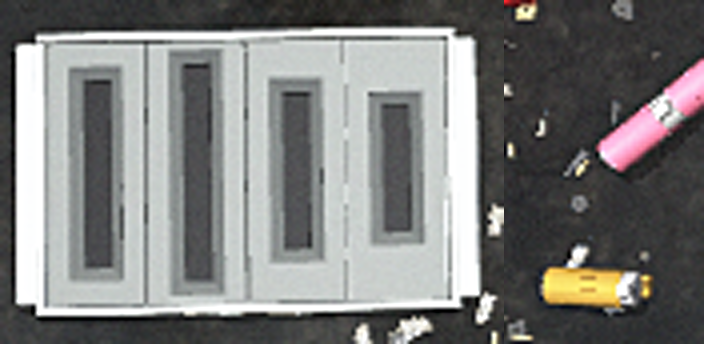

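Top crop: the four doubles have a mid-length cam, at (145,49)=54, (120,294)=82, (396,407)=96 and (146,499)=68 in crop pixels. The knobbed piece at (345,215) is the thumb-turn. In the other crop, the half cylinder (595,287) has its cam at one end and the pink one is the decoy. The beds run left to right 82, 96, 68, 54. Measured lengths match throughout.

Run:
```python
from h import *
d=grab("top")
for n,c in dict(c54=(395.9,176.9),c82=(389.6,238.1),c96=(458.6,266.4),c68=(396.1,289.4)).items():
    q=ray(d,c,.036)[0,:2]
    k=[(m,u) for m,u,*_ in [axis(d,p,.027) for _,p in brass(d)] if np.linalg.norm(m-q)<.02][0]
    m,u=k; t=(q-m)@u; lat=(q-m)@[-u[1],u[0]]
    print(n,"cam",np.round(q,4),"sil",np.round(m,4),"along,lat mm",np.round([t*1e3,lat*1e3],1),"use",np.round(m+u*t,4),"yaw",round(np.degrees(np.arctan2(u[1],u[0])),1))
B=np.array([(247.6,255),(272.7,254.6),(297.5,254.1),(322.6,253.5)])
P=ray(d,B,.02)[:,:2];print("beds 82 96 68 54",np.round(P,4))
print(np.round(np.diff(P,axis=0),4))
v=P[3]-P[0];print("groove yaw",np.degrees(np.arctan2(v[1],v[0]))+90)
```

```text
c54 cam [ 0.634  -0.3051] sil [ 0.6347 -0.3064] along,lat mm [-1.3 -0.6] use [ 0.6346 -0.3051] yaw -85.8
c82 cam [ 0.5223 -0.2897] sil [ 0.5224 -0.291 ] along,lat mm [1.3 0.6] use [ 0.5228 -0.2898] yaw 72.2
c96 cam [ 0.4678 -0.4129] sil [ 0.4679 -0.4139] along,lat mm [0.8 0.6] use [ 0.4683 -0.4132] yaw 62.8
c68 cam [ 0.4295 -0.2982] sil [ 0.4292 -0.2993] along,lat mm [ 1.1 -0.1] use [ 0.4293 -0.2981] yaw 83.1
beds 82 96 68 54 [[ 0.4989 -0.03  ]
 [ 0.4984 -0.076 ]
 [ 0.4981 -0.1215]
 [ 0.498  -0.1677]]
[[-0.0005 -0.046 ]
 [-0.0003 -0.0455]
 [-0.0001 -0.0462]]
groove yaw -0.3425318371348709
```

```bash
cat >> h.py <<'E'
from scipy.spatial.transform import Rotation as R
def plan(x,y,z,phi,step=.02):
    "turn first (tool frame), then shift along the turned tool's axes; normalised totals and rows"
    s=manip.get_state();w=s["ee_rot"];A=R.from_quat([w[1],w[2],w[3],w[0]])
    B=R.from_euler("z",phi,degrees=True)*R.from_euler("x",180,degrees=True)
    t=(A.inv()*B).as_rotvec()
    d=B.inv().apply(np.array([x,y,z])-s["position"])
    nt=max(1,int(np.ceil(np.linalg.norm(t)/.13)));ns=max(1,int(np.ceil(np.linalg.norm(d)/step)))
    print("turn rows",nt,np.round(t/.15/nt,3),"| shift rows",ns,np.round(d/.03/ns,3),"| pos",np.round(s["position"],4),"F",np.round(s["contact_force"],1),"w",round(s["width"],4),"t",round(s["clock"],1))
E
python3 -c "
from h import *
plan(.5228,-.2898,.10,-17.8,.026)"
```

```text
turn rows 8 [-0.001  0.001 -0.862] | shift rows 20 [ 0.488 -0.63   0.218] | pos [ 0.1287 -0.5601  0.2308] F [0.1 0.3 0.1] w 0.0852 t 0.2
```

Call:
apply_moves --commands '[0, 0, 0, 0, 0, -0.862, 0, 0, 0, 0, 0, -0.862, 0, 0, 0, 0, 0, -0.862, 0, 0, 0, 0, 0, -0.862, 0, 0, 0, 0, 0, -0.862, 0, 0, 0, 0, 0, -0.862, 0, 0, 0, 0, 0, -0.862, 0, 0, 0, 0, 0, -0.862, 0.49, -0.63, 0.22, 0, 0, 0, 0.49, -0.63, 0.22, 0, 0, 0, 0.49, -0.63, 0.22, 0, 0, 0, 0.49, -0.63, 0.22, 0, 0, 0, 0.49, -0.63, 0.22, 0, 0, 0, 0.49, -0.63, 0.22, 0, 0, 0, 0.49, -0.63, 0.22, 0, 0, 0, 0.49, -0.63, 0.22, 0, 0, 0, 0.49, -0.63, 0.22, 0, 0, 0, 0.49, -0.63, 0.22, 0, 0, 0]' --jaw 0.18

```text
clock: 2.0
position: [0.3271, -0.4247, 0.1649]
ee_rot: [-0.0, 0.988, -0.155, -0.0]
contact_force: [0.5, -0.6, 0.5]
width: 0.0506
```

Call:
apply_moves --commands '[0.49, -0.63, 0.22, 0, 0, 0, 0.49, -0.63, 0.22, 0, 0, 0, 0.49, -0.63, 0.22, 0, 0, 0, 0.49, -0.63, 0.22, 0, 0, 0, 0.49, -0.63, 0.22, 0, 0, 0, 0.49, -0.63, 0.22, 0, 0, 0, 0.49, -0.63, 0.22, 0, 0, 0, 0.49, -0.63, 0.22, 0, 0, 0, 0.49, -0.63, 0.22, 0, 0, 0, 0.49, -0.63, 0.22, 0, 0, 0, 0, 0, 0, 0, 0, 0, 0, 0, 0, 0, 0, 0]'

```text
clock: 3.2
position: [0.5239, -0.2901, 0.0989]
ee_rot: [0.0, 0.988, -0.154, -0.001]
contact_force: [-0.2, 0.5, -0.1]
width: 0.0504
```

```bash
python3 -c "
from h import *
plan(.5228,-.2898,.014,-17.8,.02)
d=grab('scene','s1.png');f=d['frame'][150:300,260:460]
cv2.imwrite('pics/s1c.png',cv2.resize(f,None,fx=4,fy=4,interpolation=cv2.INTER_CUBIC)[:,:,::-1])"
```

```text
turn rows 1 [0.002 0.008 0.009] | shift rows 5 [-0.008  0.     0.566] | pos [ 0.5239 -0.2901  0.0989] F [-0.2  0.5 -0.1] w 0.0504 t 3.2
```

View pics/s1c.png

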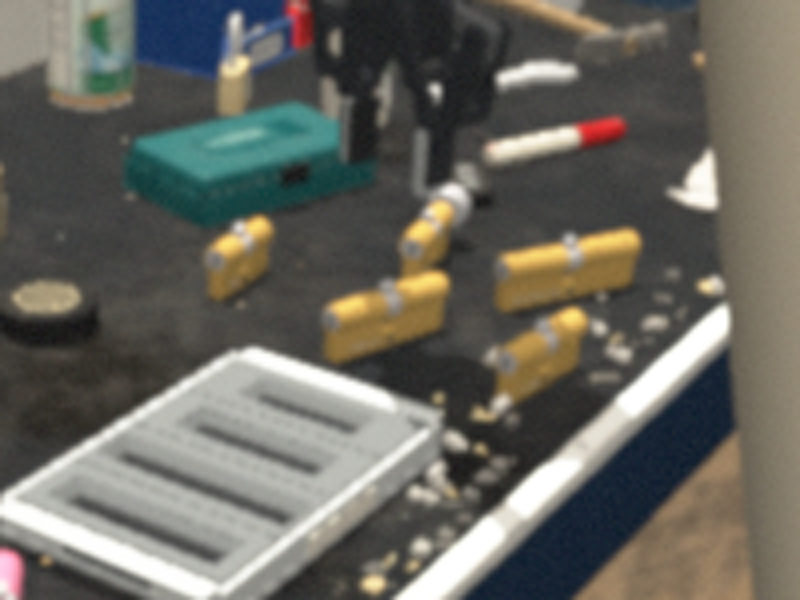

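Gripper hovers over the 82 (crop 388,300). Descending and gripping.

Call:
apply_moves --commands '[-0.01, 0, 0.57, 0, 0, 0.009, -0.01, 0, 0.57, 0, 0, 0, -0.01, 0, 0.57, 0, 0, 0, -0.01, 0, 0.57, 0, 0, 0, 0, 0, 0.55, 0, 0, 0, 0, 0, 0, 0, 0, 0, 0, 0, 0, 0, 0, 0]'

```text
clock: 3.95
position: [0.5225, -0.2908, 0.0148]
ee_rot: [0.0, 0.988, -0.156, -0.0]
contact_force: [0.4, -0.4, -0.7]
width: 0.0504
```

Call:
apply_moves --commands '[0, 0, 0, 0, 0, 0, 0, 0, 0, 0, 0, 0, 0, 0, 0, 0, 0, 0, 0, 0, 0, 0, 0, 0, 0, 0, 0, 0, 0, 0, 0, 0, 0, 0, 0, 0, 0, 0, 0, 0, 0, 0, 0, 0, 0, 0, 0, 0]' --jaw -1 --newtons 40

```text
clock: 4.75
position: [0.5235, -0.2906, 0.0156]
ee_rot: [0.001, 0.988, -0.155, 0.001]
contact_force: [-1.1, -0.8, 5.6]
width: 0.0148
```

Call:
apply_moves --commands '[0, 0, -0.3, 0, 0, 0, 0, 0, -0.5, 0, 0, 0, 0, 0, -0.5, 0, 0, 0, 0, 0, -0.5, 0, 0, 0, 0, 0, -0.5, 0, 0, 0, 0, 0, 0, 0, 0, 0, 0, 0, 0, 0, 0, 0]'

```text
clock: 5.45
position: [0.5229, -0.2898, 0.0833]
ee_rot: [-0.0, 0.988, -0.155, -0.0]
contact_force: [-0.0, 0.3, -3.6]
width: 0.0151
```

```bash
python3 -c "
from h import *
plan(.4989,-.030,.0835,-90.4,.025)
d=grab('scene','s2.png');f=d['frame'][150:300,260:460];g=grab('top')['frame'][190:280,340:440]
cv2.imwrite('pics/s2c.png',np.hstack([cv2.resize(f,(480,360),interpolation=cv2.INTER_CUBIC),cv2.resize(g,(320,360),interpolation=cv2.INTER_CUBIC)])[:,:,::-1])"
```

```text
turn rows 10 [-0.     0.     0.844] | shift rows 11 [-0.787  0.078 -0.001] | pos [ 0.5229 -0.2898  0.0833] F [-0.   0.3 -3.6] w 0.0151 t 5.5
```

View pics/s2c.png

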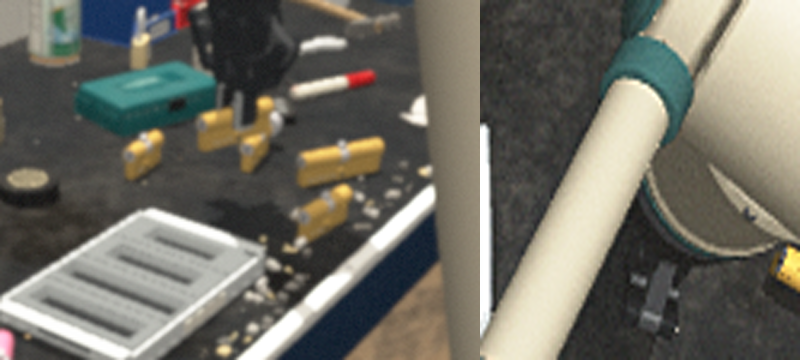

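The 82 is held level (left panel 235,130), clear of the bench. Carrying it to its bed.

Call:
apply_moves --commands '[0, 0, 0, 0, 0, 0.844, 0, 0, 0, 0, 0, 0.844, 0, 0, 0, 0, 0, 0.844, 0, 0, 0, 0, 0, 0.844, 0, 0, 0, 0, 0, 0.844, 0, 0, 0, 0, 0, 0.844, 0, 0, 0, 0, 0, 0.844, 0, 0, 0, 0, 0, 0.844, 0, 0, 0, 0, 0, 0.844, 0, 0, 0, 0, 0, 0.844, -0.78, 0.08, 0, 0, 0, 0, -0.78, 0.08, 0, 0, 0, 0, -0.78, 0.08, 0, 0, 0, 0, -0.78, 0.08, 0, 0, 0, 0, -0.78, 0.08, 0, 0, 0, 0, -0.78, 0.08, 0, 0, 0, 0, -0.78, 0.08, 0, 0, 0, 0, -0.78, 0.08, 0, 0, 0, 0, -0.78, 0.08, 0, 0, 0, 0, -0.78, 0.08, 0, 0, 0, 0]'

```text
clock: 7.55
position: [0.4998, -0.0547, 0.0824]
ee_rot: [-0.001, -0.705, 0.71, 0.001]
contact_force: [0.6, 0.7, -2.0]
width: 0.015
```

Call:
apply_moves --commands '[-0.78, 0.08, 0, 0, 0, 0, 0, 0, 0, 0, 0, 0, 0, 0, 0, 0, 0, 0]'

```text
clock: 7.85
position: [0.4981, -0.0323, 0.0828]
ee_rot: [-0.0, -0.705, 0.709, 0.0]
contact_force: [0.2, -0.7, -1.5]
width: 0.0148
```

```bash
python3 -c "
from h import *
plan(.4989,-.030,.0235,-90.4,.01)
d=grab('scene','s3.png');f=d['frame'][190:310,230:390];g=grab('top','t3.png')['frame'][200:300,210:350]
cv2.imwrite('pics/s3c.png',np.hstack([cv2.resize(f,(480,360),interpolation=cv2.INTER_CUBIC),cv2.resize(g,(320,360),interpolation=cv2.INTER_CUBIC)])[:,:,::-1])"
```

```text
turn rows 1 [ 0.007 -0.002  0.008] | shift rows 6 [-0.013 -0.004  0.33 ] | pos [ 0.4981 -0.0323  0.0828] F [ 0.2 -0.7 -1.5] w 0.0148 t 7.8
```

View pics/s3c.png

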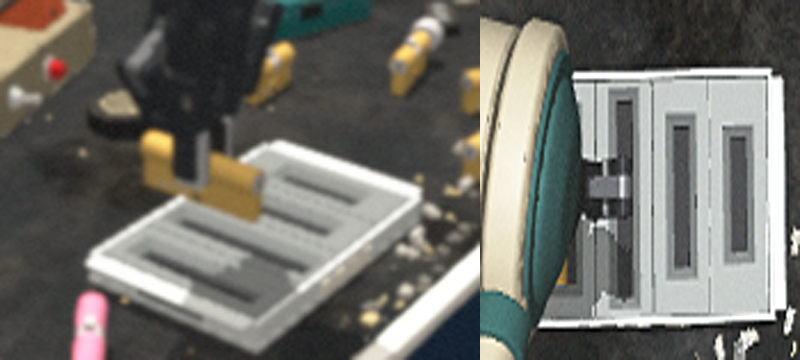

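Cylinder hangs level over the left bed (left panel 205,190), along the groove. Lowering it.

Call:
apply_moves --commands '[-0.04, -0.01, 0.33, 0, 0, 0.008, -0.04, -0.01, 0.33, 0, 0, 0, 0, 0, 0.33, 0, 0, 0, 0, 0, 0.33, 0, 0, 0, 0, 0, 0.2, 0, 0, 0, 0, 0, 0.1, 0, 0, 0, 0, 0, 0.1, 0, 0, 0, 0, 0, 0.1, 0, 0, 0, 0, 0, 0, 0, 0, 0]'

```text
clock: 8.85
position: [0.499, -0.03, 0.0286]
ee_rot: [-0.0, -0.704, 0.71, 0.0]
contact_force: [-0.8, -0.3, -2.4]
width: 0.0148
```

Call:
apply_moves --commands '[0, 0, 0.07, 0, 0, 0, 0, 0, 0.05, 0, 0, 0, 0, 0, 0.05, 0, 0, 0, 0, 0, 0, 0, 0, 0]'

```text
clock: 9.25
position: [0.4992, -0.0301, 0.0237]
ee_rot: [0.0, -0.704, 0.71, -0.0]
contact_force: [0.5, 0.7, -2.1]
width: 0.0147
```

Call:
apply_moves --commands '[0, 0, 0.03, 0, 0, 0, 0, 0, 0.03, 0, 0, 0, 0, 0, 0, 0, 0, 0]'

```text
clock: 9.55
position: [0.4993, -0.03, 0.0235]
ee_rot: [0.0, -0.704, 0.71, -0.0]
contact_force: [-3.9, 0.8, 10.1]
width: 0.0149
```

Contact at 0.0235 matches the seated height (grip offset 0.0155 plus 0.008). Releasing.

Call:
apply_moves --commands '[0, 0, -0.05, 0, 0, 0, 0, 0, 0, 0, 0, 0, 0, 0, 0, 0, 0, 0, 0, 0, 0, 0, 0, 0, 0, 0, 0, 0, 0, 0]' --jaw -0.29

```text
clock: 10.05
position: [0.4991, -0.0301, 0.0232]
ee_rot: [-0.0, -0.704, 0.71, 0.0]
contact_force: [0.6, -0.3, -0.7]
width: 0.0302
```

Call:
apply_moves --commands '[0, 0, -0.3, 0, 0, 0, 0, 0, -0.6, 0, 0, 0, 0, 0, -0.6, 0, 0, 0, 0, 0, -0.6, 0, 0, 0, 0, 0, -0.6, 0, 0, 0, 0, 0, 0, 0, 0, 0, 0, 0, 0, 0, 0, 0]'

```text
clock: 10.75
position: [0.4992, -0.03, 0.1046]
ee_rot: [0.0, -0.704, 0.71, -0.0]
contact_force: [-1.0, 0.3, -0.0]
width: 0.0304
```

```bash
python3 -c "
from h import *
plan(.4293,-.2981,.1,-6.9,.025)
d=grab('scene','s4.png');f=d['frame'][190:310,230:390];g=grab('top','t4.png')['frame'][200:300,210:350]
cv2.imwrite('pics/s4c.png',np.hstack([cv2.resize(f,(480,360),interpolation=cv2.INTER_CUBIC),cv2.resize(g,(320,360),interpolation=cv2.INTER_CUBIC)])[:,:,::-1])"
```

```text
turn rows 12 [-0.   -0.   -0.81] | shift rows 12 [-0.103  0.763  0.013] | pos [ 0.4992 -0.03    0.1046] F [-1.   0.3 -0. ] w 0.0304 t 10.8
```

View pics/s4c.png

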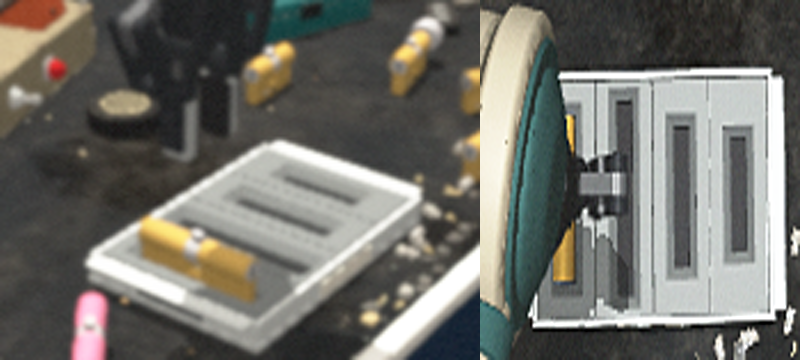

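The 82 sits down in its bed, cam up (left panel 195,255). Next is the 68.

Call:
apply_moves --commands '[0, 0, 0, 0, 0, -0.81, 0, 0, 0, 0, 0, -0.81, 0, 0, 0, 0, 0, -0.81, 0, 0, 0, 0, 0, -0.81, 0, 0, 0, 0, 0, -0.81, 0, 0, 0, 0, 0, -0.81, 0, 0, 0, 0, 0, -0.81, 0, 0, 0, 0, 0, -0.81, 0, 0, 0, 0, 0, -0.81, 0, 0, 0, 0, 0, -0.81, 0, 0, 0, 0, 0, -0.81, 0, 0, 0, 0, 0, -0.81, -0.103, 0.763, 0.013, 0, 0, 0, -0.103, 0.763, 0.013, 0, 0, 0, -0.103, 0.763, 0.013, 0, 0, 0, -0.103, 0.763, 0.013, 0, 0, 0, -0.103, 0.763, 0.013, 0, 0, 0, -0.103, 0.763, 0.013, 0, 0, 0, -0.103, 0.763, 0.013, 0, 0, 0, -0.103, 0.763, 0.013, 0, 0, 0]' --jaw 0.18

```text
clock: 12.85
position: [0.4514, -0.2093, 0.1001]
ee_rot: [-0.001, 0.998, -0.061, -0.001]
contact_force: [0.3, -0.8, 0.6]
width: 0.0505
```

Call:
apply_moves --commands '[-0.103, 0.763, 0.013, 0, 0, 0, -0.103, 0.763, 0.013, 0, 0, 0, -0.103, 0.763, 0.013, 0, 0, 0, -0.103, 0.763, 0.013, 0, 0, 0, 0, 0, 0, 0, 0, 0, 0, 0, 0, 0, 0, 0]'

```text
clock: 13.45
position: [0.4284, -0.2977, 0.0987]
ee_rot: [-0.001, 0.998, -0.061, -0.001]
contact_force: [-1.0, 0.1, 0.6]
width: 0.0505
```

```bash
python3 -c "
from h import *
plan(.4293,-.2981,.014,-6.9,.02)"
```

```text
turn rows 1 [-0.013  0.012 -0.014] | shift rows 5 [0.006 0.002 0.564] | pos [ 0.4284 -0.2977  0.0987] F [-1.   0.1  0.6] w 0.0505 t 13.4
```

Call:
apply_moves --commands '[0.006, 0, 0.56, 0, 0, 0, 0.006, 0, 0.56, 0, 0, 0, 0.006, 0, 0.56, 0, 0, 0, 0.006, 0, 0.56, 0, 0, 0, 0, 0, 0.57, 0, 0, 0, 0, 0, 0, 0, 0, 0, 0, 0, 0, 0, 0, 0]'

```text
clock: 14.15
position: [0.4298, -0.2972, 0.0152]
ee_rot: [-0.0, 0.998, -0.06, -0.0]
contact_force: [0.3, 0.2, 1.3]
width: 0.0503
```

Call:
apply_moves --commands '[0, 0, 0, 0, 0, 0, 0, 0, 0, 0, 0, 0, 0, 0, 0, 0, 0, 0, 0, 0, 0, 0, 0, 0, 0, 0, 0, 0, 0, 0, 0, 0, 0, 0, 0, 0, 0, 0, 0, 0, 0, 0, 0, 0, 0, 0, 0, 0]' --jaw -1

```text
clock: 14.95
position: [0.4303, -0.2986, 0.0163]
ee_rot: [0.0, 0.998, -0.061, 0.001]
contact_force: [-0.6, 0.3, 6.5]
width: 0.0144
```

Call:
apply_moves --commands '[0, 0, -0.3, 0, 0, 0, 0, 0, -0.5, 0, 0, 0, 0, 0, -0.5, 0, 0, 0, 0, 0, -0.5, 0, 0, 0, 0, 0, -0.5, 0, 0, 0, 0, 0, 0, 0, 0, 0, 0, 0, 0, 0, 0, 0]'

```text
clock: 15.65
position: [0.4297, -0.2983, 0.0845]
ee_rot: [0.0, 0.998, -0.061, 0.0]
contact_force: [0.7, -0.2, -2.1]
width: 0.015
```

```bash
python3 -c "
from h import *
plan(.4981,-.1215,.0835,-90.4,.02)"
```

```text
turn rows 12 [ 0.    -0.     0.809] | shift rows 10 [-0.591 -0.224  0.003] | pos [ 0.4297 -0.2983  0.0845] F [ 0.7 -0.2 -2.1] w 0.015 t 15.7
```

Call:
apply_moves --commands '[0, 0, 0, 0, 0, 0.809, 0, 0, 0, 0, 0, 0.809, 0, 0, 0, 0, 0, 0.809, 0, 0, 0, 0, 0, 0.809, 0, 0, 0, 0, 0, 0.809, 0, 0, 0, 0, 0, 0.809, 0, 0, 0, 0, 0, 0.809, 0, 0, 0, 0, 0, 0.809, 0, 0, 0, 0, 0, 0.809, 0, 0, 0, 0, 0, 0.809, 0, 0, 0, 0, 0, 0.809, 0, 0, 0, 0, 0, 0.809, -0.591, -0.224, 0, 0, 0, 0, -0.591, -0.224, 0, 0, 0, 0, -0.591, -0.224, 0, 0, 0, 0, -0.591, -0.224, 0, 0, 0, 0, -0.591, -0.224, 0, 0, 0, 0, -0.591, -0.224, 0, 0, 0, 0, -0.591, -0.224, 0, 0, 0, 0, -0.591, -0.224, 0, 0, 0, 0]'

```text
clock: 17.65
position: [0.4838, -0.1557, 0.0832]
ee_rot: [-0.0, -0.705, 0.709, 0.001]
contact_force: [0.1, 0.4, -0.8]
width: 0.0149
```

Call:
apply_moves --commands '[-0.591, -0.224, 0, 0, 0, 0, -0.591, -0.224, 0, 0, 0, 0, 0, 0, 0, 0, 0, 0, 0, 0, 0, 0, 0, 0]'

```text
clock: 18.05
position: [0.4975, -0.1213, 0.0835]
ee_rot: [-0.001, -0.705, 0.709, 0.001]
contact_force: [0.1, 0.3, -1.6]
width: 0.015
```

```bash
python3 -c "
from h import *
plan(.4981,-.1215,.0235,-90.4,.01)
d=grab('scene','s5.png');f=d['frame'][190:310,230:390];g=grab('top','t5.png')['frame'][200:300,210:350]
cv2.imwrite('pics/s5c.png',np.hstack([cv2.resize(f,(480,360),interpolation=cv2.INTER_CUBIC),cv2.resize(g,(320,360),interpolation=cv2.INTER_CUBIC)])[:,:,::-1])"
```

```text
turn rows 1 [0.013 0.    0.011] | shift rows 7 [ 0.001 -0.003  0.286] | pos [ 0.4975 -0.1213  0.0835] F [ 0.1  0.3 -1.6] w 0.015 t 18.1
```

View pics/s5c.png

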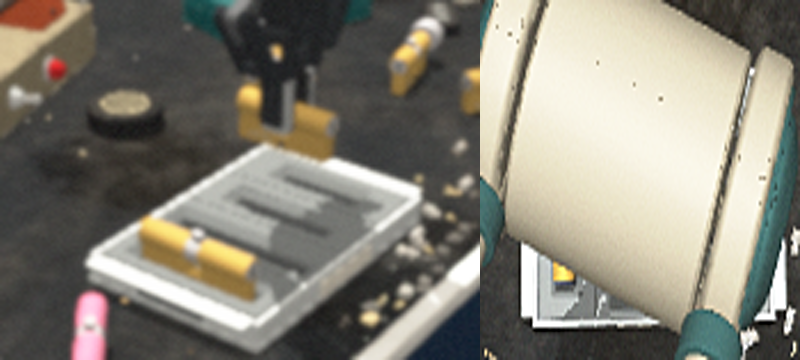

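The 68 hangs level and parallel to the grooves (left panel 285,125). Lowering 60 mm.

Call:
apply_moves --commands '[0, -0.01, 0.33, 0, 0, 0.01, 0, -0.01, 0.33, 0, 0, 0, 0, 0, 0.33, 0, 0, 0, 0, 0, 0.33, 0, 0, 0, 0, 0, 0.2, 0, 0, 0, 0, 0, 0.1, 0, 0, 0, 0, 0, 0.1, 0, 0, 0, 0, 0, 0.1, 0, 0, 0, 0, 0, 0.07, 0, 0, 0, 0, 0, 0, 0, 0, 0]'

```text
clock: 19.15
position: [0.4987, -0.1214, 0.0276]
ee_rot: [-0.0, -0.704, 0.71, 0.0]
contact_force: [0.4, 0.4, -2.0]
width: 0.0152
```

Call:
apply_moves --commands '[0, 0, 0.05, 0, 0, 0, 0, 0, 0.05, 0, 0, 0, 0, 0, 0, 0, 0, 0]'

```text
clock: 19.45
position: [0.4987, -0.1214, 0.0246]
ee_rot: [-0.0, -0.704, 0.71, 0.0]
contact_force: [-0.1, -0.1, -1.3]
width: 0.0148
```

Call:
apply_moves --commands '[0, 0, 0.03, 0, 0, 0, 0, 0, 0.03, 0, 0, 0, 0, 0, 0, 0, 0, 0]'

```text
clock: 19.75
position: [0.4988, -0.1215, 0.0243]
ee_rot: [0.0, -0.704, 0.71, -0.0]
contact_force: [-2.7, 0.9, 9.7]
width: 0.0149
```

Seated at the expected height (0.0163+0.008). I'll release, retreat and go to the 96.

Call:
apply_moves --commands '[0, 0, -0.05, 0, 0, 0, 0, 0, 0, 0, 0, 0, 0, 0, 0, 0, 0, 0, 0, 0, 0, 0, 0, 0, 0, 0, 0, 0, 0, 0]' --jaw -0.29

```text
clock: 20.25
position: [0.4987, -0.1215, 0.0242]
ee_rot: [-0.0, -0.704, 0.71, 0.0]
contact_force: [0.0, -0.2, -0.3]
width: 0.0306
```

Call:
apply_moves --commands '[0, 0, -0.3, 0, 0, 0, 0, 0, -0.6, 0, 0, 0, 0, 0, -0.6, 0, 0, 0, 0, 0, -0.6, 0, 0, 0, 0, 0, -0.6, 0, 0, 0, 0, 0, 0, 0, 0, 0, 0, 0, 0, 0, 0, 0]'

```text
clock: 20.95
position: [0.4988, -0.1215, 0.1057]
ee_rot: [0.0, -0.704, 0.71, -0.0]
contact_force: [-0.1, 0.8, -0.8]
width: 0.0306
```

```bash
python3 -c "
from h import *
plan(.4683,-.4132,.1,-27.2,.025)"
```

```text
turn rows 9 [-0.    -0.001 -0.818] | shift rows 12 [0.295 0.76  0.016] | pos [ 0.4988 -0.1215  0.1057] F [-0.1  0.8 -0.8] w 0.0306 t 20.9
```

Call:
apply_moves --commands '[0, 0, 0, 0, 0, -0.818, 0, 0, 0, 0, 0, -0.818, 0, 0, 0, 0, 0, -0.818, 0, 0, 0, 0, 0, -0.818, 0, 0, 0, 0, 0, -0.818, 0, 0, 0, 0, 0, -0.818, 0, 0, 0, 0, 0, -0.818, 0, 0, 0, 0, 0, -0.818, 0, 0, 0, 0, 0, -0.818, 0.295, 0.76, 0.016, 0, 0, 0, 0.295, 0.76, 0.016, 0, 0, 0, 0.295, 0.76, 0.016, 0, 0, 0, 0.295, 0.76, 0.016, 0, 0, 0, 0.295, 0.76, 0.016, 0, 0, 0, 0.295, 0.76, 0.016, 0, 0, 0, 0.295, 0.76, 0.016, 0, 0, 0, 0.295, 0.76, 0.016, 0, 0, 0, 0.295, 0.76, 0.016, 0, 0, 0, 0.295, 0.76, 0.016, 0, 0, 0, 0.295, 0.76, 0.016, 0, 0, 0]' --jaw 0.18

```text
clock: 22.95
position: [0.4699, -0.3893, 0.0985]
ee_rot: [-0.001, 0.972, -0.235, -0.001]
contact_force: [-0.3, 0.1, 0.2]
width: 0.0502
```

Call:
apply_moves --commands '[0.295, 0.76, 0.016, 0, 0, 0, 0, 0, 0, 0, 0, 0, 0, 0, 0, 0, 0, 0]'

```text
clock: 23.25
position: [0.4674, -0.4127, 0.0981]
ee_rot: [-0.001, 0.972, -0.236, -0.001]
contact_force: [0.1, 0.4, -0.0]
width: 0.0503
```

```bash
python3 -c "
from h import *
plan(.4683,-.4132,.014,-27.2,.02)
d=grab('scene','s6.png');f=d['frame'][180:300,260:420]
cv2.imwrite('pics/s6c.png',cv2.resize(f,(640,480),interpolation=cv2.INTER_CUBIC)[:,:,::-1])"
```

```text
turn rows 1 [-0.011  0.02  -0.006] | shift rows 5 [0.007 0.    0.561] | pos [ 0.4674 -0.4127  0.0981] F [ 0.1  0.4 -0. ] w 0.0503 t 23.2
```

View pics/s6c.png

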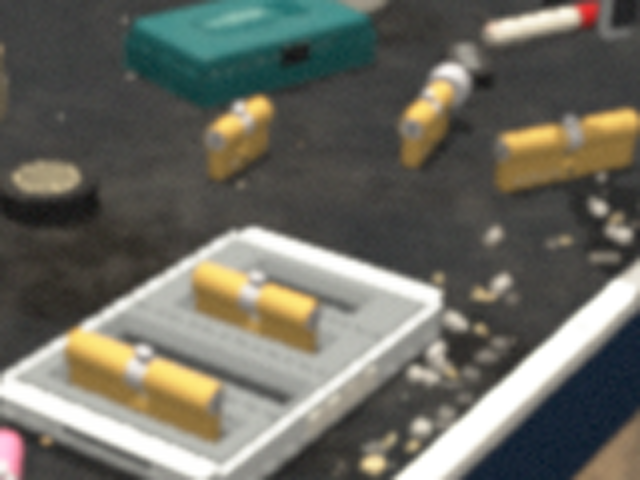

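The 82 (145,385) and 68 (255,305) are seated cam up, and the 96 (570,150) is untouched. Gripping the 96.

Call:
apply_moves --commands '[0.007, 0, 0.56, 0, 0, 0, 0.007, 0, 0.56, 0, 0, 0, 0.007, 0, 0.56, 0, 0, 0, 0.007, 0, 0.56, 0, 0, 0, 0, 0, 0.55, 0, 0, 0, 0, 0, 0, 0, 0, 0, 0, 0, 0, 0, 0, 0]'

```text
clock: 24.0
position: [0.469, -0.4126, 0.0159]
ee_rot: [-0.0, 0.972, -0.235, -0.0]
contact_force: [0.7, -0.0, -0.3]
width: 0.0505
```

Call:
apply_moves --commands '[0, 0, 0, 0, 0, 0, 0, 0, 0, 0, 0, 0, 0, 0, 0, 0, 0, 0, 0, 0, 0, 0, 0, 0, 0, 0, 0, 0, 0, 0, 0, 0, 0, 0, 0, 0, 0, 0, 0, 0, 0, 0, 0, 0, 0, 0, 0, 0]' --jaw -1

```text
clock: 24.8
position: [0.4694, -0.4141, 0.0171]
ee_rot: [0.0, 0.972, -0.235, 0.001]
contact_force: [-0.1, 1.8, 6.6]
width: 0.0147
```

Call:
apply_moves --commands '[0, 0, -0.3, 0, 0, 0, 0, 0, -0.5, 0, 0, 0, 0, 0, -0.5, 0, 0, 0, 0, 0, -0.5, 0, 0, 0, 0, 0, -0.5, 0, 0, 0, 0, 0, 0, 0, 0, 0, 0, 0, 0, 0, 0, 0]'

```text
clock: 25.5
position: [0.4687, -0.4136, 0.0847]
ee_rot: [-0.0, 0.972, -0.235, -0.0]
contact_force: [-0.2, 0.3, -2.5]
width: 0.0148
```

```bash
python3 -c "
from h import *
plan(.4986,-.0757,.0835,-90.4,.024)"
```

```text
turn rows 9 [0.    0.    0.817] | shift rows 15 [-0.751 -0.061  0.003] | pos [ 0.4687 -0.4136  0.0847] F [-0.2  0.3 -2.5] w 0.0148 t 25.5
```

Call:
apply_moves --commands '[0, 0, 0, 0, 0, 0.817, 0, 0, 0, 0, 0, 0.817, 0, 0, 0, 0, 0, 0.817, 0, 0, 0, 0, 0, 0.817, 0, 0, 0, 0, 0, 0.817, 0, 0, 0, 0, 0, 0.817, 0, 0, 0, 0, 0, 0.817, 0, 0, 0, 0, 0, 0.817, 0, 0, 0, 0, 0, 0.817, -0.751, -0.061, 0, 0, 0, 0, -0.751, -0.061, 0, 0, 0, 0, -0.751, -0.061, 0, 0, 0, 0, -0.751, -0.061, 0, 0, 0, 0, -0.751, -0.061, 0, 0, 0, 0, -0.751, -0.061, 0, 0, 0, 0, -0.751, -0.061, 0, 0, 0, 0, -0.751, -0.061, 0, 0, 0, 0, -0.751, -0.061, 0, 0, 0, 0, -0.751, -0.061, 0, 0, 0, 0]'

```text
clock: 27.4
position: [0.4882, -0.1862, 0.0847]
ee_rot: [-0.0, -0.705, 0.709, 0.0]
contact_force: [-0.1, -0.3, -3.0]
width: 0.015
```

Call:
apply_moves --commands '[-0.751, -0.061, 0, 0, 0, 0, -0.751, -0.061, 0, 0, 0, 0, -0.751, -0.061, 0, 0, 0, 0, -0.751, -0.061, 0, 0, 0, 0, -0.751, -0.061, 0, 0, 0, 0, 0, 0, 0, 0, 0, 0, 0, 0, 0, 0, 0, 0]'

```text
clock: 28.1
position: [0.4981, -0.0749, 0.0849]
ee_rot: [-0.0, -0.706, 0.709, -0.0]
contact_force: [0.1, -0.1, -1.6]
width: 0.0148
```

```bash
python3 -c "
from h import *
plan(.4986,-.0757,.0245,-90.4,.01)
d=grab('scene','s7.png');f=d['frame'][180:310,230:390]
cv2.imwrite('pics/s7c.png',cv2.resize(f,(640,520),interpolation=cv2.INTER_CUBIC)[:,:,::-1])"
```

```text
turn rows 1 [ 0.002 -0.003  0.019] | shift rows 7 [ 0.004 -0.002  0.288] | pos [ 0.4981 -0.0749  0.0849] F [ 0.1 -0.1 -1.6] w 0.0148 t 28.1
```

View pics/s7c.png

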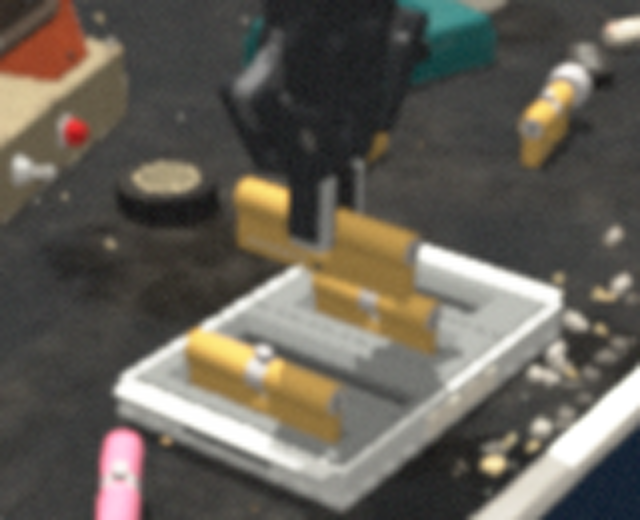

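The 96 hangs level above the gap between the two seated ones (325,240). Lowering it.

Call:
apply_moves --commands '[0.015, -0.007, 0.33, 0, 0, 0.019, 0.015, -0.007, 0.33, 0, 0, 0, 0, 0, 0.33, 0, 0, 0, 0, 0, 0.33, 0, 0, 0, 0, 0, 0.2, 0, 0, 0, 0, 0, 0.1, 0, 0, 0, 0, 0, 0.1, 0, 0, 0, 0, 0, 0.1, 0, 0, 0, 0, 0, 0.07, 0, 0, 0, 0, 0, 0, 0, 0, 0]'

```text
clock: 29.15
position: [0.4991, -0.0768, 0.0282]
ee_rot: [-0.0, -0.704, 0.71, 0.0]
contact_force: [-0.3, -0.2, -2.8]
width: 0.0153
```

Call:
apply_moves --commands '[0, 0, 0.05, 0, 0, 0, 0, 0, 0.04, 0, 0, 0, 0, 0, 0, 0, 0, 0]'

```text
clock: 29.45
position: [0.499, -0.0769, 0.0255]
ee_rot: [-0.0, -0.704, 0.71, 0.0]
contact_force: [-0.2, 0.5, -1.9]
width: 0.0149
```

Call:
apply_moves --commands '[0, 0, 0.03, 0, 0, 0, 0, 0, 0.03, 0, 0, 0, 0, 0, 0, 0, 0, 0]'

```text
clock: 29.75
position: [0.4992, -0.0769, 0.025]
ee_rot: [0.0, -0.704, 0.71, -0.0]
contact_force: [-2.1, 0.1, 8.8]
width: 0.0149
```

Seated at 0.025 (expected 0.0251). I'll release it and go for the 54.

Call:
apply_moves --commands '[0, 0, -0.05, 0, 0, 0, 0, 0, 0, 0, 0, 0, 0, 0, 0, 0, 0, 0, 0, 0, 0, 0, 0, 0, 0, 0, 0, 0, 0, 0]' --jaw -0.29

```text
clock: 30.25
position: [0.4991, -0.0769, 0.0251]
ee_rot: [-0.0, -0.704, 0.71, 0.0]
contact_force: [0.6, -0.3, -0.9]
width: 0.0302
```

Call:
apply_moves --commands '[0, 0, -0.3, 0, 0, 0, 0, 0, -0.6, 0, 0, 0, 0, 0, -0.6, 0, 0, 0, 0, 0, -0.6, 0, 0, 0, 0, 0, -0.6, 0, 0, 0, 0, 0, 0, 0, 0, 0, 0, 0, 0, 0, 0, 0]'

```text
clock: 30.95
position: [0.4992, -0.0769, 0.1065]
ee_rot: [0.0, -0.704, 0.71, -0.0]
contact_force: [-0.5, 0.2, -0.5]
width: 0.0301
```

```bash
python3 -c "
from h import *
plan(.6346,-.3051,.1,4.2,.025)
print(manip.get_state()['qpos'])"
```

```text
turn rows 13 [-0.    -0.    -0.848] | shift rows 11 [0.359 0.72  0.02 ] | pos [ 0.4992 -0.0769  0.1065] F [-0.5  0.2 -0.5] w 0.0301 t 30.9
[-2.90654903e-01  2.77243655e-01  1.84301475e+00 -1.03661903e-04
  1.02041249e+00  1.28974668e+00]
```

Call:
apply_moves --commands '[0, 0, 0, 0, 0, -0.848, 0, 0, 0, 0, 0, -0.848, 0, 0, 0, 0, 0, -0.848, 0, 0, 0, 0, 0, -0.848, 0, 0, 0, 0, 0, -0.848, 0, 0, 0, 0, 0, -0.848, 0, 0, 0, 0, 0, -0.848, 0, 0, 0, 0, 0, -0.848, 0, 0, 0, 0, 0, -0.848, 0, 0, 0, 0, 0, -0.848, 0, 0, 0, 0, 0, -0.848, 0, 0, 0, 0, 0, -0.848, 0, 0, 0, 0, 0, -0.848, 0.359, 0.72, 0.02, 0, 0, 0, 0.359, 0.72, 0.02, 0, 0, 0, 0.359, 0.72, 0.02, 0, 0, 0, 0.359, 0.72, 0.02, 0, 0, 0, 0.359, 0.72, 0.02, 0, 0, 0, 0.359, 0.72, 0.02, 0, 0, 0]' --jaw 0.18

```text
clock: 32.85
position: [0.5726, -0.2019, 0.101]
ee_rot: [-0.001, 0.999, 0.037, -0.001]
contact_force: [0.3, 0.1, -0.3]
width: 0.0502
```

Call:
apply_moves --commands '[0.359, 0.72, 0.02, 0, 0, 0, 0.359, 0.72, 0.02, 0, 0, 0, 0.359, 0.72, 0.02, 0, 0, 0, 0.359, 0.72, 0.02, 0, 0, 0, 0.359, 0.72, 0.02, 0, 0, 0, 0, 0, 0, 0, 0, 0, 0, 0, 0, 0, 0, 0]'

```text
clock: 33.55
position: [0.6336, -0.3046, 0.0978]
ee_rot: [-0.001, 0.999, 0.036, -0.002]
contact_force: [0.3, 0.7, 0.3]
width: 0.0503
```

```bash
python3 -c "
from h import *
plan(.6346,-.3051,.0135,4.2,.02)"
```

```text
turn rows 1 [-0.017  0.019 -0.005] | shift rows 5 [0.007 0.004 0.562] | pos [ 0.6336 -0.3046  0.0978] F [0.3 0.7 0.3] w 0.0503 t 33.5
```

Call:
apply_moves --commands '[0.006, 0.003, 0.56, 0, 0, 0, 0.006, 0.003, 0.56, 0, 0, 0, 0, 0, 0.56, 0, 0, 0, 0, 0, 0.56, 0, 0, 0, 0, 0, 0.56, 0, 0, 0, 0, 0, 0, 0, 0, 0, 0, 0, 0, 0, 0, 0]'

```text
clock: 34.25
position: [0.6343, -0.3042, 0.0155]
ee_rot: [-0.001, 0.999, 0.037, -0.001]
contact_force: [-0.6, -0.1, 0.1]
width: 0.0505
```

Call:
apply_moves --commands '[0, 0, 0, 0, 0, 0, 0, 0, 0, 0, 0, 0, 0, 0, 0, 0, 0, 0, 0, 0, 0, 0, 0, 0, 0, 0, 0, 0, 0, 0, 0, 0, 0, 0, 0, 0, 0, 0, 0, 0, 0, 0, 0, 0, 0, 0, 0, 0]' --jaw -1

```text
clock: 35.05
position: [0.6356, -0.3055, 0.017]
ee_rot: [0.0, 0.999, 0.037, 0.001]
contact_force: [-1.0, 0.2, 5.7]
width: 0.015
```

Call:
apply_moves --commands '[0, 0, -0.3, 0, 0, 0, 0, 0, -0.5, 0, 0, 0, 0, 0, -0.5, 0, 0, 0, 0, 0, -0.5, 0, 0, 0, 0, 0, -0.5, 0, 0, 0, 0, 0, 0, 0, 0, 0, 0, 0, 0, 0, 0, 0]'

```text
clock: 35.75
position: [0.6352, -0.3054, 0.0854]
ee_rot: [0.0, 0.999, 0.037, 0.0]
contact_force: [0.2, -0.2, -1.6]
width: 0.015
```

```bash
python3 -c "
from h import *
plan(.4984,-.1680,.0835,-90.4,.024)"
```

```text
turn rows 13 [-0.    -0.001  0.847] | shift rows 9 [-0.505  0.51   0.007] | pos [ 0.6352 -0.3054  0.0854] F [ 0.2 -0.2 -1.6] w 0.015 t 35.8
```

Call:
apply_moves --commands '[0, 0, 0, 0, 0, 0.847, 0, 0, 0, 0, 0, 0.847, 0, 0, 0, 0, 0, 0.847, 0, 0, 0, 0, 0, 0.847, 0, 0, 0, 0, 0, 0.847, 0, 0, 0, 0, 0, 0.847, 0, 0, 0, 0, 0, 0.847, 0, 0, 0, 0, 0, 0.847, 0, 0, 0, 0, 0, 0.847, 0, 0, 0, 0, 0, 0.847, 0, 0, 0, 0, 0, 0.847, 0, 0, 0, 0, 0, 0.847, 0, 0, 0, 0, 0, 0.847, -0.505, 0.51, 0, 0, 0, 0, -0.505, 0.51, 0, 0, 0, 0, -0.505, 0.51, 0, 0, 0, 0, -0.505, 0.51, 0, 0, 0, 0, -0.505, 0.51, 0, 0, 0, 0, -0.505, 0.51, 0, 0, 0, 0]'

```text
clock: 37.65
position: [0.5425, -0.2127, 0.0837]
ee_rot: [-0.0, -0.704, 0.71, 0.001]
contact_force: [-0.4, 0.3, -1.3]
width: 0.0148
```

Call:
apply_moves --commands '[-0.505, 0.51, 0, 0, 0, 0, -0.505, 0.51, 0, 0, 0, 0, -0.505, 0.51, 0, 0, 0, 0, 0, 0, 0, 0, 0, 0, 0, 0, 0, 0, 0, 0]'

```text
clock: 38.15
position: [0.4985, -0.168, 0.0844]
ee_rot: [-0.0, -0.705, 0.71, -0.0]
contact_force: [0.2, -0.7, -2.9]
width: 0.0147
```

```bash
python3 -c "
from h import *
plan(.4984,-.1680,.0245,-90.4,.01)
d=grab('scene','s8.png');f=d['frame'][180:310,230:390]
cv2.imwrite('pics/s8c.png',cv2.resize(f,(640,520),interpolation=cv2.INTER_CUBIC)[:,:,::-1])"
```

```text
turn rows 1 [-0.002 -0.003 -0.001] | shift rows 6 [-0.     0.001  0.333] | pos [ 0.4985 -0.168   0.0844] F [ 0.2 -0.7 -2.9] w 0.0147 t 38.1
```

View pics/s8c.png

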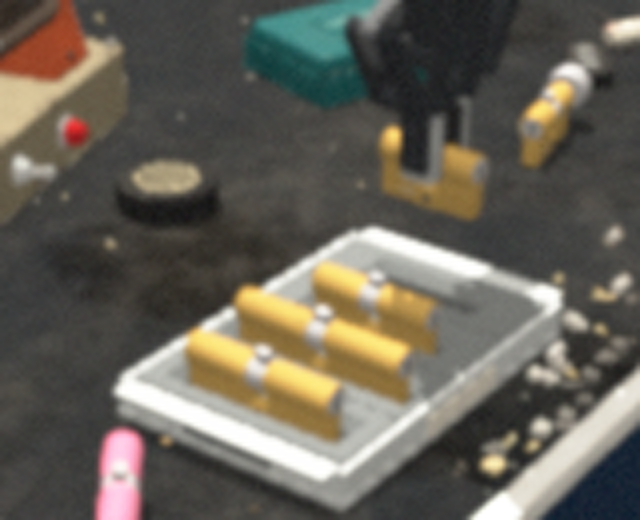

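Three are seated and the 54 hangs level above its groove (435,170). Lowering it.

Call:
apply_moves --commands '[0, 0, 0.33, 0, 0, 0, 0, 0, 0.33, 0, 0, 0, 0, 0, 0.33, 0, 0, 0, 0, 0, 0.33, 0, 0, 0, 0, 0, 0.2, 0, 0, 0, 0, 0, 0.1, 0, 0, 0, 0, 0, 0.1, 0, 0, 0, 0, 0, 0.1, 0, 0, 0, 0, 0, 0.07, 0, 0, 0, 0, 0, 0, 0, 0, 0]'

```text
clock: 39.2
position: [0.4983, -0.1679, 0.0279]
ee_rot: [-0.0, -0.704, 0.71, -0.0]
contact_force: [0.3, 0.1, -1.3]
width: 0.0149
```

Call:
apply_moves --commands '[0, 0, 0.05, 0, 0, 0, 0, 0, 0.04, 0, 0, 0, 0, 0, 0, 0, 0, 0]'

```text
clock: 39.5
position: [0.4983, -0.1679, 0.0252]
ee_rot: [-0.0, -0.704, 0.71, 0.0]
contact_force: [0.1, 0.2, -1.9]
width: 0.015
```

Call:
apply_moves --commands '[0, 0, 0.03, 0, 0, 0, 0, 0, 0.03, 0, 0, 0, 0, 0, 0, 0, 0, 0]'

```text
clock: 39.8
position: [0.4984, -0.168, 0.0249]
ee_rot: [0.0, -0.704, 0.71, -0.0]
contact_force: [-2.2, 1.5, 8.7]
width: 0.0147
```

Call:
apply_moves --commands '[0, 0, -0.05, 0, 0, 0, 0, 0, 0, 0, 0, 0, 0, 0, 0, 0, 0, 0, 0, 0, 0, 0, 0, 0, 0, 0, 0, 0, 0, 0]' --jaw -0.29

```text
clock: 40.3
position: [0.4983, -0.1679, 0.0248]
ee_rot: [-0.0, -0.704, 0.71, 0.0]
contact_force: [-0.2, 0.3, -0.2]
width: 0.0304
```

Call:
apply_moves --commands '[0, 0, -0.3, 0, 0, 0, 0, 0, -0.6, 0, 0, 0, 0, 0, -0.6, 0, 0, 0, 0, 0, -0.6, 0, 0, 0, 0, 0, -0.6, 0, 0, 0, 0, 0, -0.8, 0, 0, 0, 0, 0, -0.8, 0, 0, 0, 0.8, 0, 0, 0, 0, 0, 0.8, 0, 0, 0, 0, 0, 0.8, 0, 0, 0, 0, 0, 0.8, 0, 0, 0, 0, 0, 0.8, 0, 0, 0, 0, 0, 0.8, 0, 0, 0, 0, 0, 0.8, 0, 0, 0, 0, 0, 0.8, 0, 0, 0, 0, 0, 0.8, 0, 0, 0, 0, 0, 0.8, 0, 0, 0, 0, 0, 0, 0, 0, 0, 0, 0]'

```text
clock: 42.1
position: [0.4965, -0.4112, 0.1543]
ee_rot: [-0.001, -0.704, 0.711, -0.001]
contact_force: [-0.2, -0.1, -0.3]
width: 0.0302
```

```bash
python3 -c "
from h import *
d=grab('top');g=d['frame']
for c,p in brass(d):
    m,u,L,W,e=axis(d,p,.036); print(np.round(c),np.round(m,4),round(np.degrees(np.arctan2(u[1],u[0])),1),'L',round(L,4),'W',round(W,4))
f=grab('scene')['frame'][180:310,230:390]
cv2.imwrite('pics/s9c.png',np.hstack([cv2.resize(f,(440,358),interpolation=cv2.INTER_CUBIC),cv2.resize(g[200:310,150:260+100],(360,358),interpolation=cv2.INTER_CUBIC)])[:,:,::-1])"
```

```text
[445. 219.] [ 0.5539 -0.3916] -78.4 L 0.0662 W 0.0162
[272. 254.] [ 0.499  -0.0763] -1.1 L 0.0939 W 0.0145
[246. 255.] [ 0.4987 -0.0296] -1.0 L 0.0811 W 0.0163
[297. 254.] [ 0.4987 -0.1208] 0.5 L 0.0671 W 0.0171
[323. 253.] [ 0.4983 -0.1679] -0.2 L 0.0527 W 0.0167
[ 95. 257.] [0.5017 0.2416] 29.1 L 0.0522 W 0.0117
[ 71. 273.] [0.4752 0.2833] 38.6 L 0.0529 W 0.0097
[172. 301.] [0.4192 0.1035] 86.7 L 0.0467 W 0.0163
```

View pics/s9c.png

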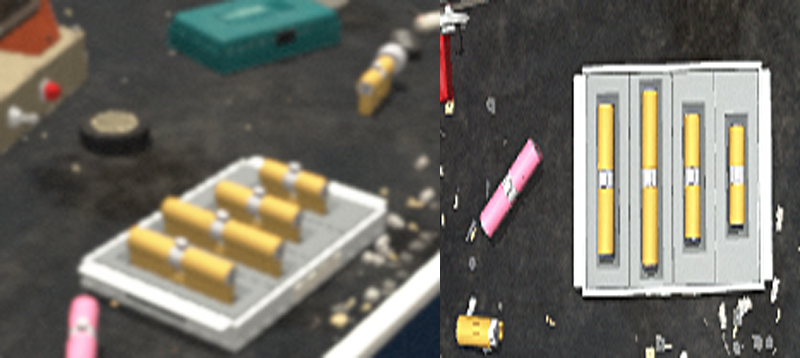

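All four are seated, cam up, each in its own bed. The half cylinder (pixel 172,301) and the thumb-turn (445,219) have not moved.

```bash
python3 -c "
from rig import manip
print(manip.sign_off())"
```

```text
the job is handed in; nothing more can be done
None
```

All four double cylinders are in the tray, cam up, each in the bed for its own length. From left to right in the top view they are 82, 96, 68 and 54. I handed the job in at about 42 s on the robot's clock.

- **Seating:** Each cylinder touched down with about 10 N, within 1 mm of the height expected for a fully seated fin.
- **Final pictures:** Both cameras show the four lying along their grooves, within about 1° and 1.5 mm of the bed centres I measured. The gripper was clear of everything.
- **Left alone:** The half cylinder, the thumb-turn cylinder and the pink decoy are where they started.
- **Disagreement:** The gripper read about 15 mm on the 17 mm barrels, probably because I gripped slightly above mid-barrel to keep the fingers clear of the beds. I saw no slipping.

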